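Park the index plunger and draw the grinder's sliding rest back from the wheel

ROBOT

A 6-joint arm with a two-finger parallel gripper is mounted at the origin on the work surface. World frame = base frame: x ahead of the robot, y to its left, z up, the work surface at z = 0. Lengths are in m, angles in rad, forces in N, time in s.
With the tool pointing down it reaches from about 0.3 to 0.85 m from the base axis. Payload 4.2 kg.
Tool frame: the origin (TCP) lies midway between the tips of the shut fingers; the grasp point (between the pads) lies 19 mm behind it; z points along the fingers, y is the line along which they close (so a half turn about z gives the same grasp; the last joint's range is limited). The gripper opens to 91 mm and grips with 3 to 60 N. Pads are 32 mm wide; open, the fingers measure 118 mm over their backs; the gripper's body (76 mm by 178 mm) begins 60 mm behind the grasp point.
Start: joints at [1.146, 0.32, 1.565, -0, 1.257, -0.02], TCP at [0.226, 0.529, 0.214] pointing down, gripper open.
Joint ranges: [-3.11, 3.11], [-0.84, 2.01], [0.21, 2.61], [-1.34, 4.49], [0.05, 2.63], [-2.56, 2.56]. Speed limits (rad/s): [2.57, 2.57, 3.14, 3.14, 3.14, 3.14].

INTERFACE

Orientations are given as a 3x3 rotation matrix whose columns are the frame's x, y, z axes.
In Python, from plant import bot gives the robot as it stands. The module is installed in compiled form; this text tells all that it offers.
- The arm moves only by the shell command python3 -m handwheel 'ROWS' [FORCE]. ROWS is JSON, a list of rows, each a list of 3 entries, a list of its own where there are three numbers: the shift along the tool's x, y, z in mm, then the turn, a rotation vector about the tool's x, y, z in degrees, then the opening, from -1 (shut) to 1 (fully open). In form: [[[tx, ty, tz], [ax, ay, az], claw], ...]. A call has 1 to 8 rows; each row is the pose to reach, as a shift and turn from the pose commanded when the call began, along the tool's axes at that moment; what a row does not reach only later rows make up. A row lasts 1/8 s, in which the tool goes at most 62.5 mm and 10.7 degrees, less where a joint would pass 70% of its speed; a pose out of reach is approached as far as the arm can. A call with a gripper value outside its range is refused whole. The fingers move at their own pace and stop on an object; FORCE is the grip in N (left out, the last holds). Time passes only in rows, so rows that repeat a pose let the fingers close. It gives the time, the measured TCP pose, the force, the opening and the grip force at its end, in the units of the state.
- bot.observe(): the state, without advancing time (a new reading comes with each control period).
- bot.capture(name): name is "scene" or "top" or "wrist"; returns a dict with "img" (420x560x3 uint8, red, green, blue), "fovy" (degrees; the focal length in pixels is half the picture's height over the tangent of half this angle, whatever the lens; pixels are square), "cx", "cy" (the principal point, pixels), "R" (3x3) and "t" (3): a world point X has camera coordinates R X + t; the wrist camera has in their place "T_tool_cam" (4x4, takes a point from camera to tool coordinates, whose origin is the TCP and whose axes are the flange's). Camera axes: x right, y down, z forward; pixel columns grow to the right and rows downward; lengths in m; the calibration is good to about 2 mm. A picture is of the moment at which its call begins: read the wrist's pose just before it. There is no depth.
- bot.job_done(): hands the job in; it is judged then, once.
The state is a dict: "time": time; "q": joint angles; "qd": joint speeds; "effort": joint torques, N m; "eef_pos": TCP position; "tool_rot": TCP orientation; "ft_force": force on the tool from outside, world axes, zero at the start; "ft_torque": the same for the moment, N m; "grip_width": opening from 0.0 (shut) to 1.0 (fully open); "grip_force": force on a finger pad.
Only numpy, scipy, OpenCV 4.12 (cv2) and the standard library are available. Lean on these libraries where they do the work, as an engineer would, in place of code of your own. Each camera call takes 0.05 s, during which the arm holds its last target. There are 200 camera calls.

TASK

The wheel is due for dressing, so unlock the grinder's sliding work rest and draw it back out of the way. With the rest still up at the wheel, pull its plunger knob straight up, twist it clockwise and let it down into its rest notch so that it stays out by itself when you let go; then draw the rest back by its wooden post until it sits fully against the rear stop, and let go. Work by feel: never force the plunger against its stop or the walls of its slots, bring the rest gently against the stop, and leave the other things on the bench alone.

Things in the scene. Friction and masses are not known exactly. Their poses are not given: they have to be found in the camera images.
- slide_base: fixed steel base plate 110 x 370 x 12 mm on the bench in front of the grinder's wheel; it carries the sliding rest (80 mm wide, top 44 mm above the bench) and is placed anew at each start together with the grinder. Origin on the bench under the plunger's axis when the rest is locked at the wheel; +y points along the slide towards the wheel, -y towards the operator, z up
- collar: foot of the plunger's steel barrel on the sliding rest: a hex 34 mm across, 44 to 49 mm above the bench, which carries the dark sleeve, 31 mm across, with its top 78 to 88 mm above the bench. Origin on the plunger's axis at bench height, axes as slide_base; travels with the rest. How far the sleeve is screwed out (0 to 10 mm) differs by start and is not given: it must be felt
- stem: the plunger's steel stem; origin on the axis, at bench height when down; rises with the knob, does not turn. It locks the rest while down. Its shoulder meets a hard stop in the sleeve after a lift of 17.5 mm, plus what the sleeve is screwed out (0 to 10 mm). Spring and weight pull it down with about 9 N when down and 0.35 N more per mm of lift; a few newtons more than that are enough to feel the stop
- wing: the black plunger knob: upright wing grip 12 mm thick (its x), 40 long (its y), 28 tall; origin on the axis, at bench height when down. Cross pin in two J-slots of the sleeve: down, the wing is in line with the slide and cannot turn; from 2 mm below the stop up it turns freely, clockwise from above, 1.05 rad to the middle of the rest notch (play 0.12 either way, end wall beyond), 5 mm below the stop
- knob_grip (a point): centre of the wing grip on the plunger's axis, 115 mm above the bench when down; the wing reaches 15 mm below and 13 mm above it. Parked, it is 12 mm higher plus what the sleeve is screwed out. Axes as wing
- rest_slide (a joint): how far the sliding rest is drawn back from the wheel, m: 0 locked at the wheel (about 1 mm play), 0.055 against the rear stop; slides with about 4 N of friction once the plunger is out
- pull_post (a point): point on the axis of the rest's upright wooden pull post (round, 25 mm across, 46 mm tall), 84 mm above the bench, 20 mm below the post's top and 40 mm above the slide's top; the post stands 105 mm from the plunger's axis on the operator's side and travels with the rest. Its axes are those of slide_base
- rear_stop: fixed dark steel stop block 70 x 16 x 32 mm with a steel stop screw at the operator's end of the base; origin under its middle at bench height. The rest's rear edge meets the screw
- dresser: a star-wheel dresser tool, a dark flat steel bar about 190 mm long with little toothed wheels at one end, lying on the bench; leave it alone. Origin at its underside
- blank: a steel blank 90 x 60 x 6 mm with a hole, lying on the bench; leave it alone. Origin at its underside
- file: a file 265 mm long with a wooden handle, lying on the bench; leave it alone. Origin at its underside
- oilstone: an oilstone on its wooden block, 150 x 50 x 30 mm, on the bench; leave it alone. Origin at its underside
- chisel: a small dark cold chisel 165 mm long, lying on the bench; leave it alone. Origin at its underside
- spanner: a steel spanner 160 mm long, lying on the bench; leave it alone. Origin at its underside
- flange: a flat steel ring 56 mm across, 8 mm thick, lying on the bench; leave it alone. Origin at its underside

How it is judged:
On the way:
1. plunger parked in its rest notch and let go, with the rest still at the wheel (z of knob_grip in the frame of collar above 0.1255 m and angle between the x axis of wing and the x axis of collar, either way round above 0.85 rad and value of joint rest_slide below 0.005 m and contact force between the fingers and wing below 0.3 N), for 0.3 s.
At the end, for the whole second after the job is handed in: The plunger is still parked in its rest notch (lifted over 10.5 mm, turned over 0.85 rad) with nothing holding it, and the rest stands back against the rear stop (within 2 mm) (z of knob_grip in the frame of collar above 0.1255 m and angle between the x axis of wing and the x axis of collar, either way round above 0.85 rad and value of joint rest_slide above 0.053 m); the robot touches nothing.
It fails at once if the plunger pulled hard against its stop (over 18 N beyond the spring) (contact force between collar and stem above 18 N).
It fails at once if the cross pin forced against its slots (over 35 N, or about 0.4 Nm of twist against a wall) (contact force between collar and wing above 35 N).
It fails at once if the rest banged or forced against the rear stop (over 25 N) (contact force between rear_stop and anything else above 25 N).
It fails at once if something else on the bench moved by more than 20 mm (distance of any of dresser, blank, file, oilstone, chisel, spanner, flange from where it was at the start of the episode above 0.02 m).
It also fails if it takes over 69 s, if anything falls off the work surface, if the arm or the gripper's body presses on something with over 40 N, if the wrist force passes 120 N, or if a joint passes its speed limit or range.

## Working session

There is one attempt and no reset: what is moved stays moved. The work goes in short steps, Python scripts to look and compute and a shell command to move; the robot and the scene stay as the last step left them, time stands still between calls to the robot, and variables do not carry over. Pictures are saved under pics/ and viewed, at most 10 in all, crops included, and the job is handed in when it is done.

```bash
mkdir -p pics; python3 - <<'E'
from plant import bot
import cv2,json,numpy as np
s=bot.observe();print(s['time'],s['eef_pos'],s['tool_rot'],s['grip_width'])
for n in("scene","top"):
    c=bot.capture(n);cv2.imwrite(f"pics/{n}0.png",c["img"][:,:,::-1])
    print(n,c["fovy"],c["cx"],c["cy"],np.round(c["R"],3).tolist(),np.round(c["t"],4).tolist())
    np.savez(f"{n}0.npz",**c)
E
```

```text
0.0 [0.22624536 0.52805988 0.21313112] [[-9.19184868e-01  3.93825625e-01 -7.45710382e-04]
 [ 3.93826326e-01  9.19183510e-01 -1.58111776e-03]
 [ 6.27599981e-05 -1.74701989e-03 -9.99998472e-01]] 0.9990071035863759
scene 43.66918250104617 291.4566557450413 202.83501394537547 [[-0.828, 0.56, -0.018], [0.381, 0.539, -0.751], [-0.411, -0.629, -0.66]] [0.5681, -0.061, 1.3081]
top 51.06747656187122 275.5906945652767 206.13572858797494 [[0.029, -1.0, -0.001], [-0.999, -0.029, -0.045], [0.045, 0.003, -0.999]] [-0.1779, 0.5573, 1.1003]
```

View pics/scene0.png

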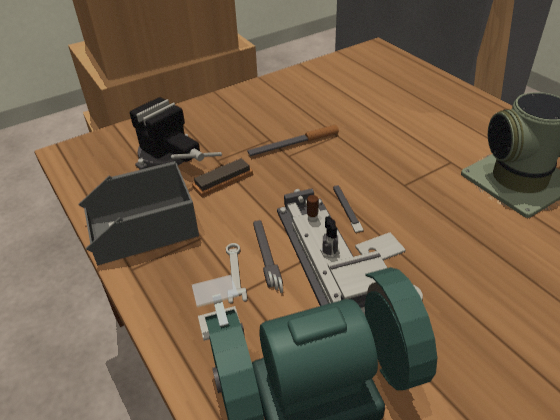

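View pics/top0.png

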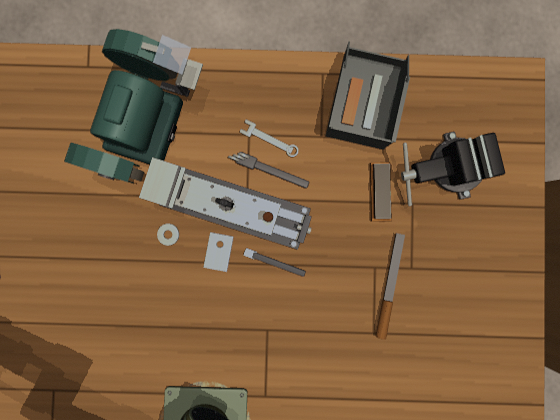

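```bash
python3 - <<'E'
import cv2,numpy as np
c=np.load("top0.npz");im=c["img"][:,:,::-1]
cv2.imwrite("pics/crop.png",cv2.resize(im[155:255,165:320],None,fx=5,fy=5,interpolation=cv2.INTER_CUBIC))
c=np.load("scene0.npz");im=c["img"][:,:,::-1]
cv2.imwrite("pics/crop2.png",cv2.resize(im[180:300,270:400],None,fx=5,fy=5,interpolation=cv2.INTER_CUBIC))
E
```

```text
(no output)
```

View pics/crop.png

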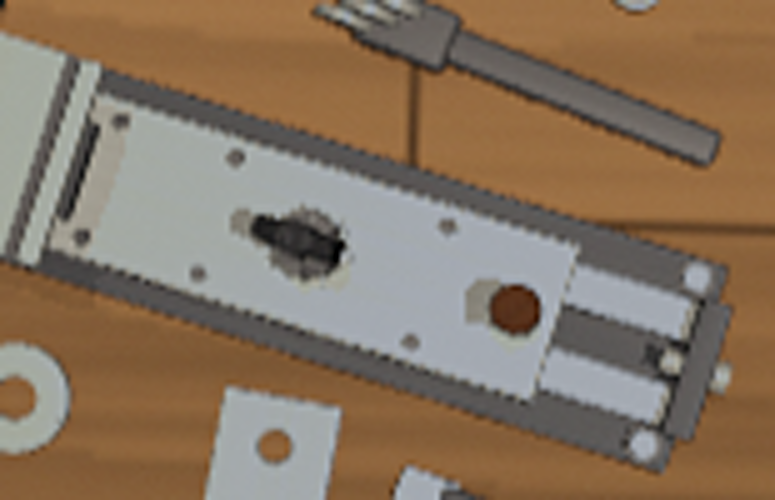

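View pics/crop2.png

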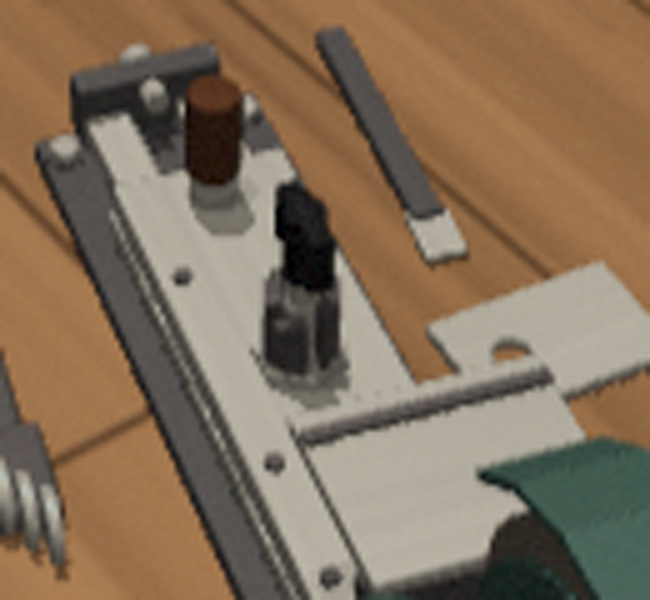

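```bash
cat > h.py <<'E'
import cv2,numpy as np
def ray(c,u,v,z):
    f=210/np.tan(np.radians(float(c["fovy"]))/2);R=c["R"];t=c["t"]
    d=R.T@np.array([(u-c["cx"])/f,(v-c["cy"])/f,1]);o=-R.T@t
    return o+d*(z-o[2])/d[2]
def proj(c,X):
    f=210/np.tan(np.radians(float(c["fovy"]))/2);p=c["R"]@X+c["t"];return p[:2]/p[2]*f+[c["cx"],c["cy"]]
E
python3 - <<'E'
from h import *
T=np.load("top0.npz");S=np.load("scene0.npz")
def blobs(c,box,kind):
    x0,y0,x1,y1=box;im=c["img"][y0:y1,x0:x1].astype(int);r,g,b=im[...,0],im[...,1],im[...,2]
    m=(im.max(2)<45) if kind=="k" else ((r>1.8*g)&(r<130)&(r>40))
    n,l,st,ce=cv2.connectedComponentsWithStats(m.astype(np.uint8));i=1+np.argmax(st[1:,4])
    pts=np.argwhere(l==i)[:,::-1]+[x0,y0]
    print(kind,st[i],cv2.minAreaRect(pts.astype(np.float32)));return pts
w=blobs(T,(200,185,245,225),"k");p=blobs(T,(255,205,280,228),"p")
P=ray(T,*p.mean(0),.1035)
W=ray(T,*w.mean(0),.122)
print("top post",P,"wing",W,"dist",np.linalg.norm((P-W)[:2]))
e=[ray(T,165+u/5,155+v/5,.044) for u,v in[(100,95),(575,243),(50,255),(535,400)]]
for a,b in((e[0],e[1]),(e[2],e[3]),(P,W)):
    d=(b-a)if b is W else a-b; print("slide yaw of +y deg",np.degrees(np.arctan2(d[1],d[0])))
d=(e[0]-e[1]);d/=np.linalg.norm(d);print("width",abs(np.cross(d,e[2]-e[0])))
sp=blobs(S,(300,192,325,222),"p");sw=blobs(S,(320,210,345,245),"k")
print("scene bbox wing",sw.min(0),sw.max(0),"pred grip",proj(S,np.r_[W[:2],.115]),"mean",sw.mean(0))
print("scene post",sp.mean(0),"pred",proj(S,np.r_[P[:2],.084]))
for z in(.115,):print("scene wing at z",ray(S,*sw.mean(0),z))
print("scene post at .084",ray(S,*sp.mean(0),.084))
E
```

```text
k [24 16 10  7 33] ((228.60000610351562, 204.20001220703125), (8.221921920776367, 5.692099571228027), 18.434947967529297)
p [ 9  8  9  8 21] ((268.38458251953125, 217.57693481445312), (5.824352264404297, 8.875203132629395), 56.3099365234375)
top post [ 0.53143955 -0.14717964  0.1035    ] wing [ 0.55851694 -0.0559815   0.122     ] dist 0.09513298844859211
slide yaw of +y deg 74.34485719351123
slide yaw of +y deg 75.06689817383132
slide yaw of +y deg 73.46346499247228
width [0.         0.         0.08259385]
p [ 9 10  1  1  1] ((309.0, 202.0), (0.0, 0.0), 0.0)
k [  5   7  12  22 189] ((330.5, 227.5), (21.0, 11.0), 90.0)
scene bbox wing [325 217] [336 238] pred grip [327.80562222 220.57027473] mean [330.46031746 227.62962963]
scene post [309. 202.] pred [311.88027346 202.34529654]
scene wing at z [ 0.56640179 -0.03694961  0.115     ]
scene post at .084 [ 0.53584021 -0.15166917  0.084     ]
```

```bash
python3 - <<'E'
from h import *
T=np.load("top0.npz");S=np.load("scene0.npz")
def blob(c,box,kind,th):
    x0,y0,x1,y1=box;im=c["img"][y0:y1,x0:x1].astype(int)
    m=(im.max(2)<th) if kind=="k" else (im[...,0]-im[...,2]>th)
    n,l,st,ce=cv2.connectedComponentsWithStats(m.astype(np.uint8));i=1+np.argmax(st[1:,4])
    print(kind,th,st[i][:5]+[x0,y0,0,0,0],ce[i]+[x0,y0]);return ce[i]+[x0,y0]
for th in(50,60,70):
    w=blob(T,(200,185,245,225),"k",th);print(ray(T,*w,.125))
for th in(25,40):
    p=blob(T,(255,207,280,228),"p",th);print(ray(T,*p,.104))
    q=blob(S,(300,190,320,222),"p",th);print("S",ray(S,*q,.085))
W=ray(T,224.4,203.4,.127);P=ray(T,268,216.8,.104);print(W,P,np.linalg.norm((W-P)[:2]),np.degrees(np.arctan2(*(W-P)[1::-1])))
w=blob(S,(320,210,345,245),"k",45);print("S",ray(S,*w,.115))
E
```

```text
k 50 [216 198  18  11  72] [224.86111111 202.72222222]
[ 0.56154877 -0.04621813  0.125     ]
k 60 [215 198  19  11  97] [224.60824742 202.56701031]
[ 0.56188555 -0.04563047  0.125     ]
k 70 [215 198  19  12 115] [224.55652174 202.69565217]
[ 0.56158904 -0.04552288  0.125     ]
p 25 [263 212  10  10  77] [267.51948052 216.35064935]
[ 0.53383266 -0.1437894   0.104     ]
p 25 [307 190  13  27 163] [313.3803681 200.1595092]
S [ 0.52529304 -0.15019841  0.085     ]
p 40 [263 212  10   9  67] [267.67164179 216.31343284]
[ 0.53392931 -0.14413976  0.104     ]
p 40 [308 190  12  13 103] [314.16504854 196.06796117]
S [ 0.51594774 -0.16021539  0.085     ]
[ 0.55987795 -0.04546108  0.127     ] [ 0.53282307 -0.14493538  0.104     ] 0.10308784870011946 74.78481701065967
k 45 [325 217  12  22 189] [330.46031746 227.62962963]
S [ 0.56640179 -0.03694961  0.115     ]
```

```bash
python3 -m handwheel '[[[-40,-30,0],[0,0,5],1],[[-90,-66,-5],[0,0,12],1],[[-140,-103,-10],[0,0,20],1],[[-190,-140,-15],[0,0,28],1],[[-240,-177,-20],[0,0,36],1],[[-290,-213,-20],[0,0,44],1],[[-340,-250,-20],[0,0,52],1],[[-380,-280,-20],[0,0,58],1]]'
python3 - <<'E'
from plant import bot
import numpy as np
s=bot.observe();p=np.array(s['eef_pos']);R=np.array(s['tool_rot'])
print(p,R,R.T@(np.array([.562,-.043,.235])-p),"yaw y",np.degrees(np.arctan2(R[1,1],R[0,1])))
E
```

```text
time: 1.1
eef_pos: [0.4661, 0.1193, 0.2337]
tool_rot: [[-0.148, 0.989, -0.0], [0.989, 0.148, -0.0], [-0.0, -0.0, -1.0]]
ft_force: [0.4, 0.6, -0.0]
grip_width: 0.998
grip_force: 0.0
[0.46612537 0.11931062 0.23372368] [[-1.48329341e-01  9.88937996e-01 -2.17621213e-04]
 [ 9.88938019e-01  1.48329335e-01 -4.58966051e-05]
 [-1.31092870e-05 -2.22021704e-04 -9.99999975e-01]] [-0.17473618  0.07073836 -0.00128973] yaw y 8.530121659060718
```

```bash
python3 -m handwheel '[[[-45,18,0],[0,0,6],1],[[-95,38,0],[0,0,12],1],[[-140,57,0],[0,0,18],1],[[-165,68,0],[0,0,23],1],[[-173,70,0],[0,0,24],1],[[-173,70,0],[0,0,24],1],[[-173,70,0],[0,0,24],1]]'
python3 - <<'E'
from plant import bot
import numpy as np,cv2
s=bot.observe();c=bot.capture("wrist")
np.savez("w1.npz",p=s['eef_pos'],Rt=s['tool_rot'],**c);cv2.imwrite("pics/w1.png",c["img"][:,:,::-1])
R=s['tool_rot'];print(s['eef_pos'],np.degrees(np.arctan2(R[1][1],R[0][1])),c["fovy"],c["cx"],c["cy"],np.round(c["T_tool_cam"],3))
E
```

```text
time: 1.98
eef_pos: [0.5605, -0.0377, 0.234]
tool_rot: [[0.26, 0.966, -0.0], [0.966, -0.26, 0.001], [0.0, -0.001, -1.0]]
ft_force: [0.6, -0.5, -0.4]
grip_width: 0.999
grip_force: 0.0
[ 0.5604609  -0.03767173  0.23399349] -15.090715330352863 69.23587489979435 278.99545511271407 203.3653726722936 [[ 0.001 -0.97  -0.242  0.067]
 [ 1.     0.001  0.001  0.   ]
 [-0.001 -0.242  0.97  -0.171]
 [ 0.     0.     0.     1.   ]]
```

View pics/w1.png

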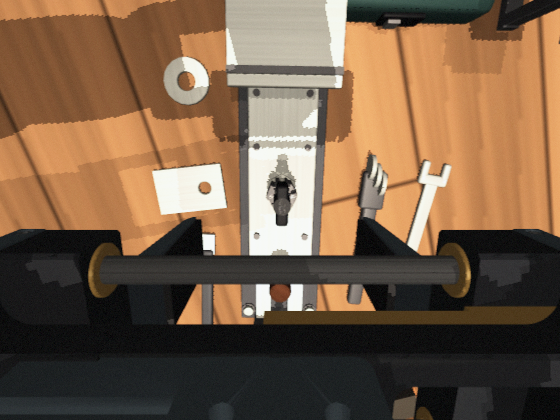

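```bash
cat >> h.py <<'E'
def wcam(f):
    d=dict(np.load(f));A=d["T_tool_cam"];Rw=d["Rt"]@A[:3,:3];tw=d["Rt"]@A[:3,3]+d["p"]
    d["R"]=Rw.T;d["t"]=-Rw.T@tw;return d
E
python3 - <<'E'
from h import *
c=wcam("w1.npz");im=c["img"].astype(int)
g=im[178:232,262:302].max(2)
m=(g<50).astype(np.uint8)
n,l,st,ce=cv2.connectedComponentsWithStats(m);i=1+np.argmax(st[1:,4]);print(st[i]+[262,178,0,0,0],ce[i]+[262,178])
for r in range(st[i][1],st[i][1]+st[i][3],4):
    k=np.where(l[r]==i)[0];print(r+178,k.min()+262,k.max()+262,end=" | ")
print()
for r in (205,215):print(ray(c,281.5,r,.125))
y=74.9
for (u,v) in((281.5,190),(281.5,225)):print("end",ray(c,u,v,.128),ray(c,u,v,.1))
# red post
pm=(im[270:310,262:300,0]-im[270:310,262:300,2]>40);print("post px",np.argwhere(pm).min(0)+[270,262],np.argwhere(pm).max(0)+[270,262])
# plate edges: bright region columns per row
E=[[],[]]
for r in range(100,245,6):
    b=np.where(im[r,225:345].min(1 if im.ndim==3 else 0)>0)[0]
    row=im[r,225:345].max(1).astype(float);d=np.diff(row);
    E[0].append(ray(c,225+np.argmax(d[:45])+.5,r,.044));E[1].append(ray(c,225+70+np.argmin(d[70:])+.5,r,.044))
for e in E:
    e=np.array(e,dtype=np.float32)[:,:2];vx,vy,x,y=cv2.fitLine(e,cv2.DIST_HUBER,0,.01,.01).ravel();print(np.degrees(np.arctan2(vy,vx))%180,x,y)
    s=(e-[x,y])@[-vy,vx];print(np.round(s*1000,1))
E
```

```text
[271 178  21  24 204] [280.75980392 187.30882353]
178 276 285 | 182 271 290 | 186 276 287 | 190 276 287 | 194 274 287 | 198 274 288 | 
[ 0.56206159 -0.04237147  0.125     ]
[ 0.55951878 -0.05192186  0.125     ]
end [ 0.56593207 -0.0277414   0.128     ] [ 0.56468612 -0.033291    0.1       ]
end [ 0.55716204 -0.06068016  0.128     ] [ 0.55502963 -0.06955917  0.1       ]
post px [284 270] [301 289]
73.72542 0.53001064 -0.012002923
[ 0.8 -0.3 -0.3 -0.3  0.9 -0.2 -0.2 -0.2 -0.2  1.   1.   1.1 -0.1 -0.1
 -0.1 -0.1 -0.  -0.  -0.   0.   0.   0.1  0.1  0.1  0.1]
74.112816 0.605388 -0.03597383
[ 0.4  0.1 -0.2 -0.5 -0.8  0.1 -0.2  0.6 13.2  0.  -0.3  0.6  0.3 -0.
 -0.4  0.5  0.2 -0.1 -0.4  0.5  0.2 -0.2 -0.5  0.4  0.1]
```

```bash
python3 -m handwheel '[[[-6,3,25],[0,0,0.7],1],[[-6,3,60],[0,0,0.7],1],[[-6,3,95],[0,0,0.7],0.4],[[-6,3,120],[0,0,0.7],0],[[-6,3,132],[0,0,0.7],-0.4],[[-6,3,137],[0,0,0.7],-0.4],[[-6,3,137],[0,0,0.7],-0.4]]' 4
python3 -m handwheel '[[[0,0,0],[0,0,0],-0.6],[[0,0,0],[0,0,0],-0.7],[[0,0,0],[0,0,0],-0.8],[[0,0,0],[0,0,0],-1],[[0,0,0],[0,0,0],-1],[[0,0,0],[0,0,0],-1]]' 4
```

```text
time: 2.9
eef_pos: [0.5629, -0.0451, 0.0976]
tool_rot: [[0.273, 0.962, 0.001], [0.962, -0.273, -0.0], [0.0, 0.001, -1.0]]
ft_force: [1.2, 0.1, 0.3]
grip_width: 0.487
grip_force: 0.0
time: 3.65
eef_pos: [0.5619, -0.0452, 0.0972]
tool_rot: [[0.274, 0.962, -0.001], [0.962, -0.274, 0.0], [-0.0, -0.001, -1.0]]
ft_force: [-2.5, 0.6, 4.6]
grip_width: 0.131
grip_force: 4.0
```

```bash
python3 -m handwheel '[[[0,-0.5,0],[0,0,0],-1],[[0,-0.7,0],[0,0,0],-1],[[0,-0.7,0],[0,0,0],-1],[[0,-0.7,0],[0,0,0],-1]]' 8
python3 -m handwheel '[[[0,0,0],[0,0,0],-1],[[0,0,0],[0,0,0],-1],[[0,0,0],[0,0,0],-1],[[0,0,0],[0,0,0],-1]]' 25
```

```text
time: 4.15
eef_pos: [0.5616, -0.0451, 0.0972]
tool_rot: [[0.274, 0.962, -0.0], [0.962, -0.274, 0.0], [0.0, -0.0, -1.0]]
ft_force: [-3.4, 0.9, 5.1]
grip_width: 0.133
grip_force: 8.0
time: 4.65
eef_pos: [0.5614, -0.045, 0.0971]
tool_rot: [[0.274, 0.962, -0.001], [0.962, -0.274, 0.0], [0.0, -0.001, -1.0]]
ft_force: [-3.5, 1.1, 6.1]
grip_width: 0.13
grip_force: 25.0
```

```bash
python3 -m handwheel '[[[0,0,-1],[0,0,0],-1],[[0,0,-2],[0,0,0],-1],[[0,0,-3],[0,0,0],-1],[[0,0,-3],[0,0,0],-1]]' 35
python3 -m handwheel '[[[0,0,-2],[0,0,0],-1],[[0,0,-4],[0,0,0],-1],[[0,0,-6],[0,0,0],-1],[[0,0,-8],[0,0,0],-1],[[0,0,-10],[0,0,0],-1],[[0,0,-12],[0,0,0],-1],[[0,0,-12],[0,0,0],-1],[[0,0,-12],[0,0,0],-1]]'
```

```text
time: 5.15
eef_pos: [0.5613, -0.045, 0.0989]
tool_rot: [[0.274, 0.962, -0.002], [0.962, -0.274, 0.0], [-0.0, -0.002, -1.0]]
ft_force: [0.3, 0.8, -10.0]
grip_width: 0.131
grip_force: 35.0
time: 6.15
eef_pos: [0.5613, -0.045, 0.1118]
tool_rot: [[0.274, 0.962, -0.001], [0.962, -0.274, 0.0], [-0.0, -0.001, -1.0]]
ft_force: [-2.2, 1.5, -13.4]
grip_width: 0.127
grip_force: 35.0
```

```bash
for i in 1; do :; done
python3 -m handwheel '[[[0,0,-1],[0,0,0],-1],[[0,0,-1.5],[0,0,0],-1],[[0,0,-1.5],[0,0,0],-1]]' | grep -E 'pos|ft'
python3 -m handwheel '[[[0,0,-0.5],[0,0,0],-1],[[0,0,-1],[0,0,0],-1],[[0,0,-1],[0,0,0],-1]]' | grep -E 'pos|ft'
```

```text
eef_pos: [0.5614, -0.045, 0.1133]
ft_force: [-3.7, 1.6, -15.8]
eef_pos: [0.5614, -0.045, 0.1144]
ft_force: [-3.0, 1.4, -14.9]
```

```bash
python3 -m handwheel '[[[0,0,-0.5],[0,0,0],-1],[[0,0,-1],[0,0,0],-1],[[0,0,-1],[0,0,0],-1]]' | grep -E 'pos|ft'
```

```text
eef_pos: [0.5615, -0.0451, 0.1154]
ft_force: [-4.7, 1.8, -15.3]
```

```bash
python3 -m handwheel '[[[0,0,-0.5],[0,0,0],-1],[[0,0,-1],[0,0,0],-1],[[0,0,-1],[0,0,0],-1]]' | grep -E 'pos|ft'
```

```text
eef_pos: [0.5615, -0.0451, 0.1164]
ft_force: [-4.4, 1.8, -15.8]
```

```bash
python3 -m handwheel '[[[0,0,-0.5],[0,0,0],-1],[[0,0,-1],[0,0,0],-1],[[0,0,-1],[0,0,0],-1]]' | grep -E 'pos|ft'
```

```text
eef_pos: [0.5615, -0.0451, 0.1174]
ft_force: [-4.8, 1.1, -17.2]
```

```bash
python3 -m handwheel '[[[0,0,-0.5],[0,0,0],-1],[[0,0,-1],[0,0,0],-1],[[0,0,-1],[0,0,0],-1]]' | grep -E 'pos|ft'
```

```text
eef_pos: [0.5616, -0.0451, 0.1184]
ft_force: [-5.6, 1.3, -16.0]
```

```bash
python3 -m handwheel '[[[0,0,-0.5],[0,0,0],-1],[[0,0,-1],[0,0,0],-1],[[0,0,-1],[0,0,0],-1]]' | grep -E 'pos|ft'
```

```text
eef_pos: [0.5616, -0.0451, 0.1194]
ft_force: [-3.5, 2.2, -16.5]
```

```bash
python3 -m handwheel '[[[0,0,-0.5],[0,0,0],-1],[[0,0,-1],[0,0,0],-1],[[0,0,-1],[0,0,0],-1]]' | grep -E 'pos|ft'
```

```text
eef_pos: [0.5616, -0.0451, 0.1203]
ft_force: [-4.5, 2.4, -16.0]
```

```bash
python3 -m handwheel '[[[0,0,-0.5],[0,0,0],-1],[[0,0,-1],[0,0,0],-1],[[0,0,-1],[0,0,0],-1]]' | grep -E 'pos|ft'
```

```text
eef_pos: [0.5615, -0.0451, 0.1211]
ft_force: [-3.8, 1.8, -18.9]
```

```bash
python3 -m handwheel '[[[0,0,-0.3],[0,0,0],-1],[[0,0,-0.6],[0,0,0],-1],[[0,0,-0.6],[0,0,0],-1]]' | grep -E 'pos|ft|width'
```

```text
eef_pos: [0.5615, -0.0451, 0.1212]
ft_force: [-3.1, 1.0, -24.7]
grip_width: 0.132
```

```bash
python3 -m handwheel '[[[0,0,0.7],[0,0,0],-1],[[0,0,1.3],[0,0,0],-1],[[0,0,1.3],[0,0,0],-1],[[0,0,1.3],[0,0,3],-1],[[0,0,1.3],[0,0,6],-1],[[0,0,1.3],[0,0,8],-1],[[0,0,1.3],[0,0,8],-1]]'; python3 -c "
from plant import bot;print(bot.observe()['ft_torque'])"
```

```text
time: 10.78
eef_pos: [0.5613, -0.045, 0.1211]
tool_rot: [[0.405, 0.914, -0.001], [0.914, -0.405, 0.0], [-0.0, -0.001, -1.0]]
ft_force: [-5.5, 1.7, -20.4]
grip_width: 0.133
grip_force: 35.0
[0.32440476 1.48356298 0.03883411]
```

```bash
python3 -m handwheel '[[[0,0,0.6],[0,0,4],-1],[[0,0,0.6],[0,0,8],-1],[[0,0,0.6],[0,0,12],-1],[[0,0,0.6],[0,0,16],-1],[[0,0,0.6],[0,0,20],-1],[[0,0,0.6],[0,0,20],-1]]'; python3 -c "
from plant import bot;print(bot.observe()['ft_torque'])"
```

```text
time: 11.52
eef_pos: [0.5608, -0.0447, 0.1208]
tool_rot: [[0.694, 0.72, -0.002], [0.72, -0.694, 0.001], [-0.001, -0.002, -1.0]]
ft_force: [-6.5, 2.0, -17.7]
grip_width: 0.13
grip_force: 35.0
[ 0.5723288   1.86866917 -0.01625266]
```

```bash
python3 -m handwheel '[[[-0.3,-0.3,0],[0,0,4],-1],[[-0.3,-0.3,0],[0,0,9],-1],[[-0.3,-0.3,0],[0,0,14],-1],[[-0.3,-0.3,0],[0,0,19],-1],[[-0.3,-0.3,0],[0,0,23],-1],[[-0.3,-0.3,0],[0,0,23],-1]]'; python3 -c "
from plant import bot;print(bot.observe()['ft_torque'])"
```

```text
time: 12.28
eef_pos: [0.5601, -0.044, 0.1207]
tool_rot: [[0.92, 0.392, -0.002], [0.392, -0.92, 0.002], [-0.001, -0.003, -1.0]]
ft_force: [-6.4, 4.8, -16.2]
grip_width: 0.133
grip_force: 35.0
[ 0.9694938   1.93398912 -0.03211118]
```

```bash
python3 -m handwheel '[[[-0.2,-0.5,0],[0,0,4],-1],[[-0.2,-0.5,0],[0,0,8],-1],[[-0.2,-0.5,0],[0,0,9],-1],[[-0.2,-0.5,0],[0,0,9],-1]]'; python3 -c "
from plant import bot;print(bot.observe()['ft_torque'])"
```

```text
time: 12.78
eef_pos: [0.5599, -0.0436, 0.1207]
tool_rot: [[0.97, 0.243, -0.002], [0.243, -0.97, 0.002], [-0.002, -0.003, -1.0]]
ft_force: [-6.7, 4.3, -17.3]
grip_width: 0.132
grip_force: 35.0
[0.98179581 1.89218612 0.01494071]
```

```bash
python3 -m handwheel '[[[0,0,1],[0,0,0],-1],[[0,0,2],[0,0,0],-1],[[0,0,3],[0,0,0],-1],[[0,0,4],[0,0,0],-1],[[0,0,4],[0,0,0],-1]]' | grep -E 'pos|ft'
python3 -m handwheel '[[[0,0,0.5],[0,0,0],-1],[[0,0,0.5],[0,0,0],-1]]' | grep -E 'pos|ft'
```

```text
eef_pos: [0.56, -0.0436, 0.1169]
ft_force: [-7.6, 4.9, -15.5]
eef_pos: [0.56, -0.0436, 0.1164]
ft_force: [-7.3, 5.0, -15.0]
```

```bash
python3 -m handwheel '[[[0,0,0.5],[0,0,0],-1],[[0,0,0.5],[0,0,0],-1]]' | grep -E 'pos|ft'
python3 -m handwheel '[[[0,0,0.5],[0,0,0],-1],[[0,0,0.5],[0,0,0],-1]]' | grep -E 'pos|ft'
```

```text
eef_pos: [0.56, -0.0436, 0.116]
ft_force: [-7.1, 4.9, -15.2]
eef_pos: [0.5601, -0.0436, 0.1159]
ft_force: [-7.9, 4.2, -13.9]
```

```bash
python3 -m handwheel '[[[0,0,0.4],[0,0,0],-1],[[0,0,0.8],[0,0,0],-1],[[0,0,0.8],[0,0,0],-1]]' | grep -E 'pos|ft'
```

```text
eef_pos: [0.5602, -0.0436, 0.1158]
ft_force: [-8.3, 5.5, -9.0]
```

```bash
python3 -m handwheel '[[[0,0,0.6],[0,0,0],-1],[[0,0,0.8],[0,0,0],-1],[[0,0,0.8],[0,0,0],-1]]' | grep -E 'pos|ft'
python3 -m handwheel '[[[0,0,0],[0,0,0],-1],[[0,0,0],[0,0,0],-1]]' 6 | grep -E 'pos|ft'
python3 -m handwheel '[[[0,0,0],[0,0,0],-0.6],[[0,0,0],[0,0,0],-0.3],[[0,0,0],[0,0,0],-0.1],[[0,0,-1],[0,0,0],-0.1],[[0,0,-10],[0,0,0],0],[[0,0,-35],[0,0,0],0],[[0,0,-70],[0,0,0],0],[[0,0,-100],[0,0,0],0]]'
```

```text
eef_pos: [0.5603, -0.0436, 0.1157]
ft_force: [-10.2, 5.7, -5.2]
eef_pos: [0.5626, -0.0439, 0.1165]
ft_force: [-8.1, 5.1, -6.0]
time: 16.15
eef_pos: [0.5614, -0.0449, 0.2149]
tool_rot: [[0.97, 0.244, 0.002], [0.244, -0.97, -0.0], [0.002, 0.001, -1.0]]
ft_force: [0.0, -1.2, 0.0]
grip_width: 0.5
grip_force: 0.0
```

```bash
python3 - <<'E'
from plant import bot
import numpy as np,cv2
s=bot.observe();c=bot.capture("wrist");d=bot.capture("scene")
np.savez("w2.npz",p=s['eef_pos'],Rt=s['tool_rot'],**c)
a=cv2.resize(c["img"][80:300,170:400,::-1],(400,383));b=cv2.resize(d["img"][160:310,270:420,::-1],(383,383))
cv2.imwrite("pics/v2.png",np.hstack([a,b]))
E
```

```text
(no output)
```

View pics/v2.png

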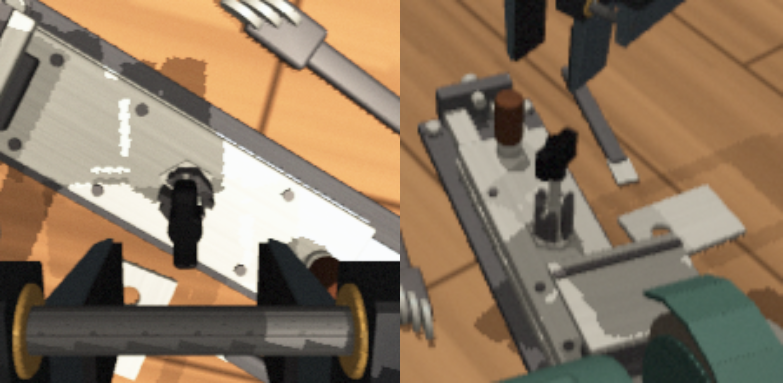

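```bash
python3 -m handwheel '[[[-10,17,0],[0,0,-10],0.2],[[-20,35,0],[0,0,-20],0.2],[[-30,52,0],[0,0,-30],0.2],[[-40,70,0],[0,0,-40],0.2],[[-48,84,0],[0,0,-50],0.2],[[-52,91,0],[0,0,-60],0.2],[[-52,91,0],[0,0,-60],0.2],[[-52,91,0],[0,0,-60],0.2]]' 4
python3 - <<'E'
from plant import bot
import numpy as np
from h import *
s=bot.observe();p=np.array(s['eef_pos']);R=np.array(s['tool_rot']);c=bot.capture("wrist");np.savez("w3.npz",p=p,Rt=R,**c)
print(np.round(R.T@(np.array([.5329,-.1455,.065])-p)*1000,1),np.degrees(np.arctan2(R[1,1],R[0,1])))
c=wcam("w3.npz");im=c["img"].astype(int)
m=((im[...,0]>1.7*im[...,2])&(im[...,0]>1.7*im[...,1])&(im[...,0]<140)).astype(np.uint8)
n,l,st,ce=cv2.connectedComponentsWithStats(m)
for i in np.argsort(-st[1:,4])[:3]+1:print(st[i],ce[i],ray(c,*ce[i],.1))
cv2.imwrite("pics/w3.png",c["img"][:,:,::-1])
E
```

```text
time: 17.25
eef_pos: [0.5326, -0.1454, 0.2126]
tool_rot: [[0.276, 0.961, -0.001], [0.961, -0.276, 0.001], [0.0, -0.001, -1.0]]
ft_force: [0.7, -0.4, 0.8]
grip_width: 0.598
grip_force: 0.0
[-1.000e-01  4.000e-01  1.476e+02] -16.028410479251995
[277 180  14  21  55] [284.14545455 188.6       ] [ 0.54072394 -0.13621222  0.1       ]
[267 183  10  17  39] [270.66666667 190.41025641] [ 0.52792967 -0.13437595  0.1       ]
[267 201   8   7  12] [270.08333333 204.75      ] [ 0.52343325 -0.14771833  0.1       ]
```

View pics/w3.png

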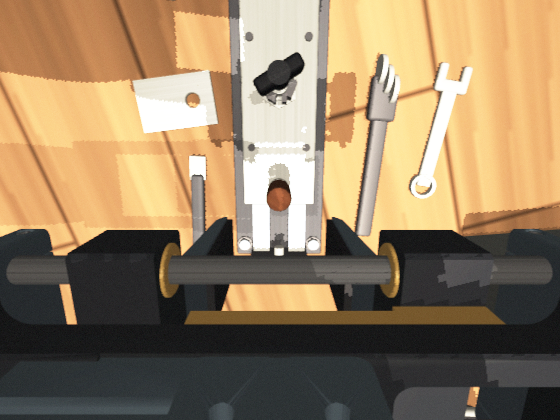

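```bash
python3 -m handwheel '[[[0,0,30],[0,0,0],0.2],[[0,0,70],[0,0,0],0.2],[[0,0,110],[0,0,0],0.2],[[0,0,138],[0,0,0],0],[[0,0,147],[0,0,0],-0.2],[[0,0,147],[0,0,0],-0.3],[[0,0,147],[0,0,0],-0.4],[[0,0,147],[0,0,0],-1]]' 4
python3 -m handwheel '[[[0,0,0],[0,0,0],-1],[[0,0,0],[0,0,0],-1],[[0,0,0],[0,0,0],-1]]' 10
```

```text
time: 18.3
eef_pos: [0.532, -0.1453, 0.067]
tool_rot: [[0.274, 0.962, -0.001], [0.962, -0.274, 0.001], [0.0, -0.001, -1.0]]
ft_force: [-4.5, 1.1, 5.1]
grip_width: 0.275
grip_force: 4.0
time: 18.68
eef_pos: [0.532, -0.1453, 0.067]
tool_rot: [[0.274, 0.962, -0.001], [0.962, -0.274, 0.001], [0.0, -0.001, -1.0]]
ft_force: [-5.3, 3.1, 6.8]
grip_width: 0.27
grip_force: 10.0
```

```bash
python3 -m handwheel '[[[-2,0,0],[0,0,0],-1],[[-7,0,0],[0,0,0],-1],[[-13,0,0],[0,0,0],-1],[[-20,0,0],[0,0,0],-1],[[-27,0,0],[0,0,0],-1],[[-34,0,0],[0,0,0],-1],[[-40,0,0],[0,0,0],-1],[[-44,0,0],[0,0,0],-1]]'
python3 -m handwheel '[[[-2,0,0],[0,0,0],-1],[[-4,0,0],[0,0,0],-1],[[-6,0,0],[0,0,0],-1],[[-7,0,0],[0,0,0],-1],[[-7,0,0],[0,0,0],-1]]'
```

```text
time: 19.68
eef_pos: [0.5201, -0.1869, 0.067]
tool_rot: [[0.275, 0.962, -0.001], [0.962, -0.275, 0.002], [0.002, -0.001, -1.0]]
ft_force: [-3.7, 5.1, 7.2]
grip_width: 0.271
grip_force: 10.0
time: 20.3
eef_pos: [0.5181, -0.1936, 0.067]
tool_rot: [[0.274, 0.962, -0.001], [0.962, -0.274, 0.002], [0.002, -0.001, -1.0]]
ft_force: [-2.9, 4.8, 6.8]
grip_width: 0.27
grip_force: 10.0
```

```bash
python3 -m handwheel '[[[-0.7,0,0],[0,0,0],-1],[[-1.4,0,0],[0,0,0],-1],[[-2.1,0,0],[0,0,0],-1],[[-2.8,0,0],[0,0,0],-1],[[-2.8,0,0],[0,0,0],-1]]' | grep -E 'pos|ft'
python3 -m handwheel '[[[-0.4,0,0],[0,0,0],-1],[[-0.8,0,0],[0,0,0],-1],[[-0.8,0,0],[0,0,0],-1]]' | grep -E 'pos|ft'
```

```text
eef_pos: [0.5174, -0.1962, 0.067]
ft_force: [-4.5, 5.7, 5.9]
eef_pos: [0.5172, -0.197, 0.067]
ft_force: [-4.5, 4.6, 5.9]
```

```bash
python3 -m handwheel '[[[-0.4,0,0],[0,0,0],-1],[[-0.8,0,0],[0,0,0],-1],[[-0.8,0,0],[0,0,0],-1]]' | grep -E 'pos|ft'
```

```text
eef_pos: [0.5169, -0.1977, 0.067]
ft_force: [-4.0, 4.6, 5.7]
```

```bash
python3 -m handwheel '[[[-0.3,0,0],[0,0,0],-1],[[-0.6,0,0],[0,0,0],-1],[[-0.6,0,0],[0,0,0],-1]]' | grep -E 'pos|ft'
```

```text
eef_pos: [0.5168, -0.1982, 0.067]
ft_force: [-4.5, 6.2, 6.3]
```

```bash
python3 -m handwheel '[[[-0.3,0,0],[0,0,0],-1],[[-0.6,0,0],[0,0,0],-1],[[-0.6,0,0],[0,0,0],-1]]' | grep -E 'pos|ft'
```

```text
eef_pos: [0.5168, -0.1982, 0.067]
ft_force: [-3.4, 6.9, 7.1]
```

```bash
python3 -m handwheel '[[[-0.3,0,0],[0,0,0],-1],[[-0.6,0,0],[0,0,0],-1],[[-0.6,0,0],[0,0,0],-1]]' | grep -E 'pos|ft'
python3 -m handwheel '[[[0,0,0],[0,0,0],-0.4],[[0,0,0],[0,0,0],-0.2],[[0,0,0],[0,0,0],0.2],[[0,0,-2],[0,0,0],0.2],[[0,0,-20],[0,0,0],0.2],[[0,0,-70],[0,0,0],0.2],[[0,0,-120],[0,0,0],0.2],[[0,0,-140],[0,0,0],0.2]]' | grep -E 'pos|ft|time'
python3 - <<'E'
from plant import bot
import numpy as np,cv2
c=bot.capture("wrist");d=bot.capture("scene")
a=cv2.resize(c["img"][30:250,170:400,::-1],(400,383));b=cv2.resize(d["img"][160:310,270:420,::-1],(383,383))
cv2.imwrite("pics/v4.png",np.hstack([a,b]))
E
```

```text
eef_pos: [0.5168, -0.1982, 0.067]
ft_force: [-2.7, 9.4, 7.0]
time: 23.8
eef_pos: [0.5185, -0.2014, 0.2096]
ft_force: [0.2, -0.3, -0.8]
```

View pics/v4.png

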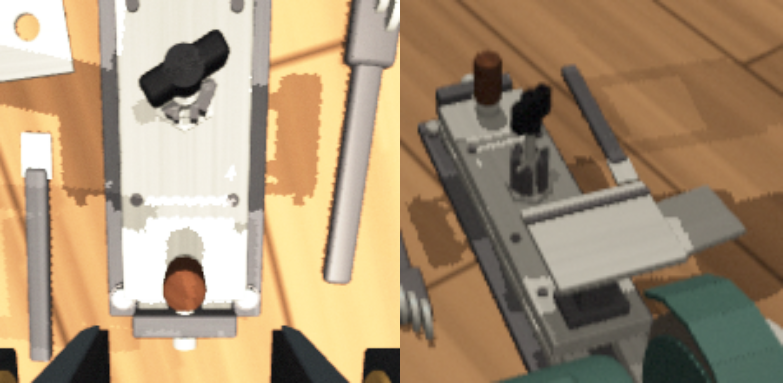

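The picture shows the rest against the rear stop (left crop, stop block at about (185,325)). The wing is still raised and turned at about (185,70), and the gripper is clear of everything.

```bash
python3 -c "
from plant import bot;print(bot.job_done())"
```

```text
the job is handed in; nothing more can be done
None
```

The plunger is parked in its rest notch, the rest is drawn back fully against the rear stop (about 55 mm of travel), and the job was handed in at about 24 s; the hand-in returned no verdict.

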